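Twist the dip basket out of the rinsing stack and hang it up to drip

TASK

The red-handled dip basket is nested and twist-locked in the top of the grey rinsing pot. Twist it anticlockwise (seen from above) to free its lugs, lift it out without picking up or shifting the pot, and hang it by its red loop on the empty hook of the drip rack, under the little shelf. Leave the blue-handled basket hanging on its hook and the other loose things where they are.

Things in the scene. Friction and masses are not known exactly. Their poses are not given: they have to be found in the camera images.
- red_basket: Steel dip basket: perforated cup, 76 mm across, 62 mm high, 0.13-0.25 kg, with a tall red wire loop as handle, 191 mm high in all. Origin: centre of the underside, z up. Two bayonet lugs, 16 mm wide, stick out to 46.5 mm radius at its +x and -x sides, 18 to 26 mm above the underside. The loop stands at its -x side and leans in over the cup, its arch above the cup's middle
- red_basket_grip (a point): Point between the two straight wires of the red loop, at (-22.7, 0, 125) mm in the basket's frame (same axes), 60 mm below the arch. Wires 6 mm thick, centres at y = -21 and +21 mm: pinch across their 48 mm width along y, tool tilted about 40 deg, fingers pointing down and along the basket's +x over the cup, so that the arch stays clear in front of the gripper's body
- red_basket_loop (a point): Underside of the peak of the red loop's arch, the point that rests on a hook; at (-4, 0, 185) mm in the basket's frame. From (x -43, z 56) the wires run straight to (-11, 165) mm, then curve in to this peak; the window between them is 36 mm wide, narrowing over the top 20 mm
- pot: Rest of the nested stack: heavy grey pot (2.5 kg, 115 mm across, 70 mm high, loose on the bench) with a strainer tier in it. Origin: centre of its underside, z up. The basket stands on a floor 36 mm up, nested 34 mm deep. Bayonet rim: inward lip (inner radius 40.5, 6 mm thick) with gaps at the pot's +x and -x sides, marked by white lines outside. Lifting without turning lifts the pot
- pot_rim (a point): Centre of the pot's mouth, 70 mm up; pot's axes. The basket lifts out only with its x axis within 0.08 rad of the pot's x axis. It starts 0.55 to 0.8 rad clockwise (seen from above) of that, lugs under the lip; anticlockwise (positive about z) it turns freely, to a stop about 0.08 rad past aligned. The red loop then stands over the white line at the pot's -x side
- rack: Drip rack fixed on the bench: wooden board 270 mm wide, 333 mm up at most, with two wire hooks 125 mm apart, a shelf with jars above and a drip tray (16 mm rim) below. Origin: on the bench under the hook beds, midway. Its -x axis points out of the board, roughly to the robot. Board's face at x = +62 mm; shelf reaches out to x = -33 mm, underside 312 mm up: a gripper must come in tilted
- free_hook (a point): Top of the bed of the empty hook, at the rack's -y side (right, seen from the robot), 233 mm up; rack's axes. Wire 7 mm. Its upturned tip lies 18 mm out (rack's -x) and rises 15 mm above this point: bring a loop in 20 to 30 mm higher, then lower it. Towards the board the hook climbs. A hung basket keeps upright, cup between loop and board, underside 48 mm up
- blue_basket: The same kind of basket with a blue loop, hanging loose on the rack's other (left, +y) hook. Origin: centre of its underside
- blue_basket_loop (a point): Underside of the peak of the blue loop, where it rests on its hook
- brush: Flat wooden wash brush, 185 x 30 x 15 mm, lying loose on the bench; origin: centre of its underside
- filings: Green jar lid full of bright filings, 85 mm diameter, 15 mm high, loose on the bench; origin: centre of its underside
- jar_lid: White dusty jar lid, 73 mm across, 14 mm high, lying loose on the bench; origin: centre of its underside

How it is judged:
On the way, in this order (a step that is already met when the one before it is completed fails the run):
1. the red-handled basket is turned to the gaps of the bayonet rim, still nested in the pot (angle between the x axis of red_basket and the x axis of pot, either way round below 0.25 rad and z of red_basket in the frame of pot below 0.055 m), for 0.02 s.
2. the basket is lifted clear of the pot, and the pot stays standing on the bench (z of red_basket in the frame of pot above 0.08 m and height (world z) of pot below 0.006 m and angle between pot's own z axis and vertical below 0.1 rad), for 0.1 s.
At the end, for the whole second after the job is handed in: The red-handled basket hangs still and upright (0.35 rad) on the empty hook, its loop's peak within 20 mm of the hook's bed; pot upright within 50 mm of where it stood; blue loop within 20 mm, brush, filings lid and jar lid within 40 mm of where they were (distance between red_basket_loop and free_hook below 0.02 m and angle between red_basket's own z axis and vertical below 0.35 rad and contact force between red_basket and rack above 0.4 N and linear speed of red_basket below 0.05 m/s and distance of pot from where it was at the start of the episode below 0.05 m and angle between pot's own z axis and vertical below 0.1 rad and distance of blue_basket_loop from where it was at the start of the episode below 0.02 m and distance of each of brush, filings, jar_lid from where it was at the start of the episode below 0.04 m); the robot touches nothing.
It fails at once if the pot is lifted off the bench or tipped (height (world z) of pot above 0.015 m or angle between pot's own z axis and vertical above 0.2 rad).
It fails at once if the blue-handled basket is knocked off its hook (distance between blue_basket_loop and rack below 0.2 m).
It also fails if it takes over 45 s, if anything falls off the work surface, if the arm or the gripper's body presses on something with over 40 N, if the wrist force passes 120 N, or if a joint passes its speed limit or range.

ROBOT

A 6-joint arm with a two-finger parallel gripper is mounted at the origin on a cart in front of the work surface, level with it; the furniture and walls round the work are solid. World frame = base frame: x ahead of the robot, y to its left, z up, the work surface at z = 0. Lengths are in m, angles in rad, forces in N, time in s.
With the tool pointing down it reaches from about 0.375 to 0.9 m from the base axis. Payload 3.1 kg.
Tool frame: the origin (TCP) lies midway between the tips of the shut fingers; the grasp point (between the pads) lies 19 mm behind it; z points along the fingers, y is the line along which they close (so a half turn about z gives the same grasp; the last joint's range is limited). The gripper opens to 85 mm and grips with 20 to 120 N. Pads are 22 mm wide; open, the fingers measure 114 mm over their backs; the gripper's body (76 mm by 85 mm) begins 54 mm behind the grasp point. The pads swing forward as they close: fully open they stand 13 mm farther back than shut.
Start: joints at [1.038, 0.527, 1.433, -0, 1.181, -0.178], TCP at [0.217, 0.586, 0.231] pointing down, gripper open.
Joint ranges: [-3.08, 3.08], [-0.75, 2.2], [0.22, 2.44], [-1.43, 4.57], [0, 2.65], [-2.85, 2.85]. Speed limits (rad/s): [2.79, 2.79, 3.14, 3.14, 3.14, 3.14].

INTERFACE

Orientations are given as a unit quaternion [x, y, z, w].
In Python, from station import manip gives the robot as it stands.
- The arm moves only by the tool drive_tool, never from a script. Its argument "motion" is a list that holds one entry, the list of rows, each a list of 5 numbers: the finger opening in mm, from 0 to 85.4, then the shift along the tool's x, y, z in units of 30 mm (1.0 is 30 mm), then the turn about the tool's z in units of 8 degrees (1.0 is 8 degrees). In form: [[[fingers, x, y, z, yaw], ...]]. A call has 1 to 10 rows; each row is the pose to reach, as a shift and turn from the pose commanded when the call began, along the tool's axes at that moment; what a row does not reach only later rows make up. A row lasts 1/10 s, in which the tool goes at most 50 mm and 8.59 degrees, less where a joint would pass 70% of its speed; a pose out of reach is approached as far as the arm can. A call with a gripper value outside its range is refused whole. The fingers move at their own pace and stop on an object; "squeeze" is the grip in N (left out, the last holds). Time passes only in rows, so rows that repeat a pose let the fingers close. It gives the time, the measured TCP pose, the force, the opening and the grip force at its end, in the units of the state.
- manip.sense(): the state, without advancing time (a new reading comes with each control period).
- manip.snapshot(name): name is "scene" or "top" or "wrist"; returns the picture (400x640x3 uint8, red, green, blue); there is no depth.
- manip.camera_model(name): a dict with "fov_y" (degrees; the focal length in pixels is half the picture's height over the tangent of half this angle, whatever the lens; pixels are square), "cx", "cy" (the principal point, pixels), "origin" and "orientation" of the camera in the world. Camera axes: x right, y up, looking along -z (the intrinsics and any distortion apply to the point x, -y, -z); pixel columns grow to the right and rows downward; lengths in m; the calibration is good to about 2 mm. A picture is of the moment at which its call begins: read the wrist's pose just before it. camera_model takes no time and is no camera call; for the wrist camera it gives the pose at the moment of the call.
- manip.sign_off(): hands the job in; it is judged then, once.
The state is a dict: "t": time; "q": joint angles; "qd": joint speeds; "tau": joint torques, N m; "tcp_pos": TCP position; "tool_rot": TCP orientation; "force": force on the tool from outside, world axes, zero at the start; "ft_torque": the same for the moment, N m; "finger_gap": opening from 0.0 (shut) to 1.0 (fully open); "gripper_force": force on a finger pad.
Only numpy, scipy, OpenCV 4.12 (cv2) and the standard library are available. Lean on these libraries where they do the work, as an engineer would, in place of code of your own. Each camera call takes 0.05 s, during which the arm holds its last target. There are 200 camera calls.

## Working session

There is one attempt and no reset: what is moved stays moved. The work goes in short steps, Python scripts to look and compute and a tool call to move; the robot and the scene stay as the last step left them, time stands still between calls to the robot, and variables do not carry over. Pictures are saved under pics/ and viewed, at most 10 in all, crops included, and the job is handed in when it is done.

Besides the shell and the picture viewer there is one more tool, called after ">>>" by a JSON object that holds its "method" and its "body". drive_tool: Moves the arm, as the interface text tells. Its arguments: {"type":"object","properties":{"motion":{"type":"array","items":{"type":"array","items":{"type":"array","items":{"type":"number"}}}},"squeeze":{"type":"number"}},"required":["motion"]}

```bash
mkdir -p pics; ls
python3 - <<'E'
from station import manip
import cv2
print(manip.sense())
for n in ("scene","top","wrist"):
    c=manip.camera_model(n);print(n,c)
    cv2.imwrite(f"pics/{n}0.png",manip.snapshot(n)[:,:,::-1])
E
```

```text
pics
{'t': 0.0, 'q': array([ 1.03750744e+00,  5.28427835e-01,  1.43392768e+00, -1.08069535e-05,
        1.18141349e+00, -1.78536429e-01]), 'qd': array([-0.00210647,  0.00121297, -0.00094671, -0.00042309,  0.00088782,
        0.00026417]), 'tau': array([ 1.69903371e-03, -4.42356455e+01, -1.78022647e+01, -2.44709745e-04,
        8.54040845e-03, -1.23083171e-05]), 'tcp_pos': array([0.21671693, 0.58544289, 0.23034911]), 'tool_rot': array([ 1.76445452e-01,  9.84309818e-01, -1.02171604e-03, -3.74485515e-04]), 'force': array([0.05870398, 0.28040516, 0.08772014]), 'ft_torque': array([-0.04060217, -0.01373052, -0.03439495]), 'gripper_force': 0.0, 'finger_gap': 0.9966048952000534}
scene {'fov_y': 44.34155141393569, 'cx': 322.51201963052046, 'cy': 195.18804508910446, 'origin': array([-0.08082868, -0.77463215,  0.97591479]), 'orientation': array([ 0.4064285 , -0.13835845, -0.28691769,  0.85635918])}
top {'fov_y': 56.27440195512191, 'cx': 319.14929753311407, 'cy': 199.62781490259502, 'origin': array([0.26988825, 0.02362234, 1.28631467]), 'orientation': array([ 0.07076613, -0.07070941, -0.70125237,  0.70585937])}
wrist {'fov_y': 68.298103513988, 'cx': 322.47120357490417, 'cy': 195.49561941268735, 'origin': array([0.14048723, 0.61433371, 0.37353412]), 'orientation': array([-0.13129512, -0.09020967,  0.56406432,  0.81021926])}
```

View pics/scene0.png

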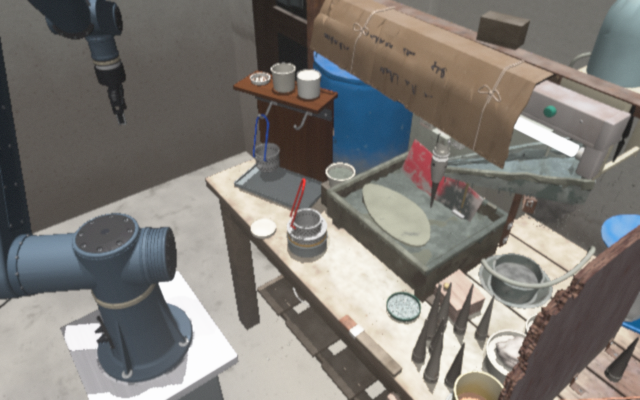

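View pics/top0.png

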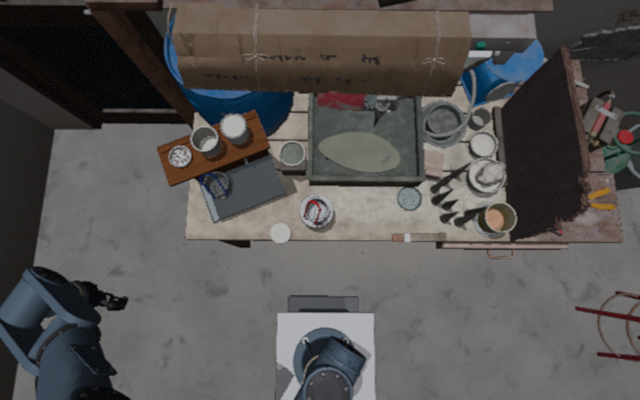

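Scene view: the pot is at (307,240), the red loop rises from there to (303,180), and the empty hook is at (301,122). Top view: the pot is at (317,211), the rack is at upper left (215,150), and the brush, filings and white lid are at (420,238), (409,198) and (280,233). I'll zoom in on the key areas.

```bash
cat > h.py <<'E'
import numpy as np, cv2
from station import manip
from scipy.spatial.transform import Rotation as R
def ray(n,uv,cam=None):
    c=cam or manip.camera_model(n); f=200/np.tan(np.radians(c["fov_y"]/2))
    d=np.array([(uv[0]-c["cx"])/f,-(uv[1]-c["cy"])/f,-1.]); d/=np.linalg.norm(d)
    return np.array(c["origin"]),R.from_quat(c["orientation"]).apply(d)
def plane(n,uv,z,cam=None):
    o,d=ray(n,uv,cam); return o+d*(z-o[2])/d[2]
def proj(n,p,cam=None):
    c=cam or manip.camera_model(n); f=200/np.tan(np.radians(c["fov_y"]/2))
    v=R.from_quat(c["orientation"]).inv().apply(np.array(p)-c["origin"])
    return np.array([c["cx"]-f*v[...,0]/v[...,2],c["cy"]+f*v[...,1]/v[...,2]]).T
def tri(rs):
    A=sum(np.eye(3)-np.outer(d,d) for o,d in rs); b=sum((np.eye(3)-np.outer(d,d))@o for o,d in rs)
    p=np.linalg.solve(A,b); return p,[np.linalg.norm(np.cross(p-o,d)) for o,d in rs]
E
python3 - <<'E'
import cv2,numpy as np
s=cv2.imread("pics/scene0.png");t=cv2.imread("pics/top0.png")
def cr(i,x,y,w,h,k):return cv2.resize(i[y:y+h,x:x+w],(w*k,h*k),interpolation=cv2.INTER_CUBIC)
a=cr(s,230,65,120,60,3); a=cr(s,220,65,130,100,3)   # 390x300
b=cr(s,265,170,65,100,3)
b=cv2.resize(s[170:265,265:350],(400,300),interpolation=cv2.INTER_CUBIC) if 0 else cr(s,275,172,60,90,6)[:540]
c=cr(t,292,186,50,50,8)
o=np.zeros((600,800,3),np.uint8); o[:300,:390]=a; o[:540,420:780]=b[:,:360]; o[300:600,:300]=cv2.resize(c,(300,300))
cv2.imwrite("pics/c1.png",o)
E
```

```text
(no output)
```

View pics/c1.png

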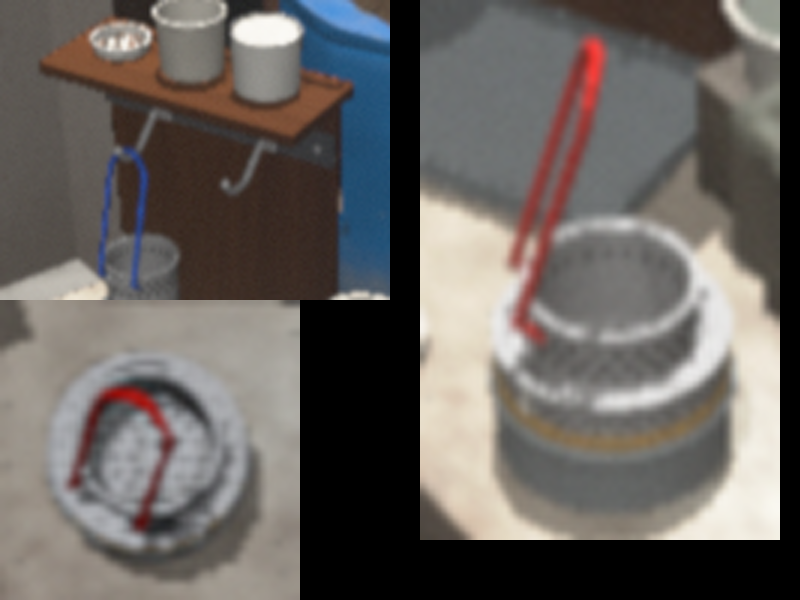

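The combined crop shows the red loop's feet in the top view at about (304.5,216.5) and (315.7,223.5), with the arch at about (313,202). In the scene view the empty hook's bed is at about (298.7,127.5) and the blue arch is at about (262,115). I'll convert these to positions.

Run:
```python
from h import *
np.set_printoptions(precision=4,suppress=True)
t=cv2.imread("pics/top0.png");s=cv2.imread("pics/scene0.png")
for n,i in(("top",t),("scene",s)):
    b,g,r=[i[:,:,k].astype(int) for k in range(3)]
    m=((r>90)&(g<60)&(b<60)).astype(np.uint8); m[:, :290]=0;m[:,345:]=0;m[:170]=0;m[245:]=0
    ys,xs=np.nonzero(m);print(n,len(xs),xs.min(),xs.max(),ys.min(),ys.max())
    m=((b>110)&(r<80)&(g<90)).astype(np.uint8); 
    if n=="scene": m[:105]=0;m[160:]=0;m[:,:245]=0;m[:,280:]=0; ys,xs=np.nonzero(m); print("blue",len(xs),[(x,y) for x,y in zip(xs,ys)][:12])
f1=plane("top",(304.5,216.3),.094);f2=plane("top",(315.6,223.3),.094)
print("feet",f1,f2,np.linalg.norm(f1-f2)); d=f1-f2; bx=np.array([d[1],-d[0]]);bx/=np.linalg.norm(bx);print("bx",bx,np.degrees(np.arctan2(bx[1],bx[0])),"centre",(f1+f2)[:2]/2+bx*.042)
print("pot", plane("top",(316.7,211.2),.07))
print("arch tri",tri([ray("top",(313,201.8)),ray("scene",(303.7,179))]))
print("hook",plane("scene",(298.7,127.8),.233),"blue",plane("scene",(262,116),.236))
for p in [(157,153),(170,184),(271,148),(256,113)]: print("shelf",plane("top",p,.325))
for p in [(204,188),(213,221),(287,196)]: print("tray",plane("top",p,.016))
for p in [(187,239),(640,239)]: print("edge",plane("top",p,0))
print("lid",plane("top",(280,233),.014),"fil",plane("top",(409,198),.015))
print("wall?",plane("top",(50,130),0),plane("top",(110,120),0))
print(manip.sense()["t"])
```

```text
top 30 304 320 200 220
scene 24 293 303 180 207
blue 134 [(np.int64(263), np.int64(115)), (np.int64(264), np.int64(115)), (np.int64(263), np.int64(116)), (np.int64(264), np.int64(116)), (np.int64(265), np.int64(116)), (np.int64(264), np.int64(117)), (np.int64(265), np.int64(117)), (np.int64(257), np.int64(118)), (np.int64(266), np.int64(118)), (np.int64(256), np.int64(119)), (np.int64(257), np.int64(119)), (np.int64(266), np.int64(119))]
feet [0.4569 0.0714 0.094 ] [0.4344 0.0354 0.094 ] 0.04243298363794842
bx [ 0.8478 -0.5303] -32.023402795518365 centre [0.4813 0.0311]
pot [0.478  0.0324 0.07  ]
arch tri (array([0.4803, 0.0418, 0.2227]), [np.float64(0.0009635902654129028), np.float64(0.0009635902654130006)])
hook [0.6034 0.2375 0.233 ] blue [0.5516 0.3536 0.236 ]
shelf [0.5903 0.4614 0.325 ]
shelf [0.5047 0.4191 0.325 ]
shelf [0.6065 0.1552 0.325 ]
shelf [0.7073 0.1997 0.325 ]
tray [0.5667 0.4264 0.016 ]
tray [0.4508 0.3877 0.016 ]
tray [0.5401 0.1363 0.016 ]
edge [0.3902 0.4777 0.    ]
edge [ 0.4004 -1.0794  0.    ]
lid [0.4114 0.1573 0.014 ] fil [ 0.536  -0.2874  0.015 ]
wall? [0.7838 1.0076 0.    ] [0.8241 0.7935 0.    ]
0.15
```

Pot centre is about (0.479,0.032), and the foot spacing of 42 mm matches the 42 mm given. The basket's yaw is about -32°, and the arch height of 0.223 m fits the expected 0.221–0.227. The hooks come out 127 mm apart (125 given), so the rack's x axis points at about +24°. I'll do the unlocking with the tool vertical first.

```bash
cat >> h.py <<'E'
def to(p,head_y=None):
    """units (x,y,z,yaw) from present TCP to world point p; head_y: wanted azimuth of tool y (deg)"""
    s=manip.sense(); r=R.from_quat(s["tool_rot"]); u=r.inv().apply(np.array(p)-s["tcp_pos"])/.03
    y=r.apply([0,1,0]); a=np.degrees(np.arctan2(y[1],y[0])); z=r.apply([0,0,1])
    print("t %.2f"%s["t"],"tcp",s["tcp_pos"].round(4),"y az %.1f"%a,"z tilt %.1f az %.1f"%(np.degrees(np.arccos(-z[2])),np.degrees(np.arctan2(z[1],z[0]))),
      "q",s["q"].round(3),"F",s["force"].round(1),"gap %.3f grip %.1f"%(s["finger_gap"],s["gripper_force"]))
    print("units",u.round(2), "yaw",None if head_y is None else round(((a-head_y+90)%180-90)/8,2))
E
python3 -c "
from h import *
to([.4645,.0415,.30],58)"
```

```text
t 0.15 tcp [0.2168 0.5856 0.2306] y az 69.7 z tilt 0.1 az -120.3 q [ 1.037  0.528  1.434 -0.     1.181 -0.179] F [-0.8 -0.   0.3] gap 1.000 grip 0.0
units [-14.04 -14.14  -2.3 ] yaw 1.46
```

>>> {"method": "drive_tool", "body": {"motion": [[[85, -1, -1, -2.3, 0.7], [85, -2, -2, -2.3, 1.4], [85, -3, -3, -2.3, 1.4], [85, -4, -4, -2.3, 1.4], [85, -5, -5, -2.3, 1.4], [85, -6, -6, -2.3, 1.4], [85, -7, -7, -2.3, 1.4], [85, -8, -8, -2.3, 1.4], [85, -9, -9, -2.3, 1.4], [85, -9.5, -9.5, -2.3, 1.4]]], "squeeze": 40}}

```text
t: 1.15
tcp_pos: [0.3862, 0.2172, 0.3003]
tool_rot: [0.273, 0.962, -0.0, 0.0]
force: [-0.1, 0.9, 0.1]
finger_gap: 0.998
gripper_force: 0.0
```

```bash
python3 -c "
from h import *
to([.4645,.0415,.30],58)"
```

```text
t 1.15 tcp [0.3862 0.2172 0.3003] y az 58.3 z tilt 0.1 az -77.9 q [ 2.600e-01  1.890e-01  1.773e+00 -1.000e-03  1.180e+00 -7.580e-01] F [-0.1  0.9  0.1] gap 0.998 grip 0.0
units [-5.3  -3.61  0.01] yaw 0.04
```

>>> {"method": "drive_tool", "body": {"motion": [[[85, -1, -0.7, 0, 0], [85, -2, -1.4, 0, 0], [85, -3, -2.1, 0, 0], [85, -4, -2.8, 0, 0], [85, -5, -3.4, 0, 0], [85, -5.3, -3.6, 0, 0], [85, -5.3, -3.6, 0, 0]]]}}

```text
t: 1.85
tcp_pos: [0.4647, 0.0436, 0.3]
tool_rot: [0.273, 0.962, 0.0, -0.0]
force: [-0.0, 0.7, -0.9]
finger_gap: 0.994
gripper_force: 0.0
```

```bash
python3 -c "
from h import *
to([.4645,.0415,.166],58)
c=manip.camera_model('wrist')
i=manip.snapshot('wrist')
cv2.imwrite('pics/w1.png',i[:,:,::-1])
for p in ([.4645,.0415,.19],[.478,.035,.221],[.6034,.2375,.233]): print(proj('wrist',np.array([p]),c))
"
```

```text
t 1.85 tcp [0.4647 0.0436 0.3   ] y az 58.3 z tilt 0.0 az 150.2 q [-0.147  0.226  1.723  0.     1.194 -1.165] F [-0.   0.7 -0.9] gap 0.994 grip 0.0
units [-0.03 -0.06  4.47] yaw 0.04
[[320.24547198 194.05349326]]
[[321.91913324 223.07167105]]
[[626.98506161 229.66707654]]
```

View pics/w1.png

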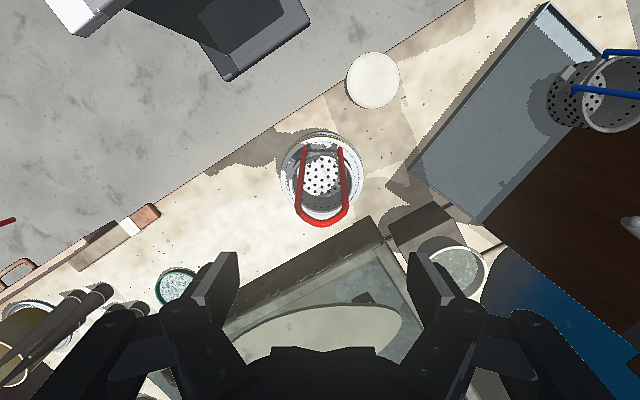

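The wrist view shows the loop centred at column 322, with its wires at columns 302 and 343 and its arch at (323,224). That matches the predicted (322,223), so I'll lower over it and grip.

>>> {"method": "drive_tool", "body": {"motion": [[[85, 0, 0, 1, 0], [85, 0, -0.05, 2, 0], [85, 0, -0.05, 3, 0], [85, 0, -0.05, 3.8, 0], [85, 0, -0.05, 4.4, 0], [60, 0, -0.05, 4.4, 0], [40, 0, -0.05, 4.4, 0], [40, 0, -0.05, 4.4, 0], [40, 0, -0.05, 4.4, 0], [40, 0, -0.05, 4.4, 0]]], "squeeze": 30}}

```text
t: 2.9
tcp_pos: [0.4641, 0.0436, 0.1694]
tool_rot: [0.272, 0.962, 0.0, 0.001]
force: [-1.2, 0.9, 4.6]
finger_gap: 0.545
gripper_force: 31.4
```

```bash
python3 -c "
from h import *
to([.4645,.0415,.166],58)
s=manip.sense();p=s['tcp_pos'];c=np.array([.479,.032,0]);r=R.from_quat(s['tool_rot'])
for a in range(8,57,8):
  q=c+R.from_euler('z',a,degrees=True).apply(p-c);print(a,(r.inv().apply(q-p)/.03).round(2))
"
```

```text
t 2.90 tcp [0.4641 0.0436 0.1694] y az 58.5 z tilt 0.1 az 5.1 q [-1.470e-01  4.140e-01  1.888e+00  1.000e-03  8.380e-01 -1.168e+00] F [-1.2  0.9  4.6] gap 0.545 grip 31.4
units [-0.05 -0.05  0.11] yaw 0.06
8 [ 0.   -0.09 -0.  ]
16 [-0.01 -0.18 -0.  ]
24 [-0.03 -0.26 -0.  ]
32 [-0.06 -0.34 -0.  ]
40 [-0.1  -0.42 -0.  ]
48 [-0.16 -0.49 -0.  ]
56 [-0.22 -0.55 -0.  ]
```

>>> {"method": "drive_tool", "body": {"motion": [[[40, 0, -0.05, 0, -0.5], [40, 0, -0.09, 0, -1], [40, 0, -0.14, 0, -1.5], [40, 0, -0.18, 0, -2], [40, -0.02, -0.22, 0, -2.5], [40, -0.03, -0.26, 0, -3], [40, -0.05, -0.3, 0, -3.5], [40, -0.06, -0.34, 0, -4], [40, -0.06, -0.34, 0, -4]]]}}

```text
t: 3.8
tcp_pos: [0.4612, 0.0334, 0.1694]
tool_rot: [-0.004, 1.0, -0.0, 0.002]
force: [0.6, 0.3, 5.7]
finger_gap: 0.546
gripper_force: 31.3
```

```bash
python3 -c "
from h import *
to([.4645,.0415,.166],58);print(manip.sense()['ft_torque'])"
```

```text
t 3.80 tcp [0.4612 0.0334 0.1694] y az 90.4 z tilt 0.2 az -4.3 q [-0.17   0.409  1.897  0.     0.831 -1.749] F [0.6 0.3 5.7] gap 0.546 grip 31.3
units [-0.11  0.27  0.11] yaw 4.05
[ 0.23534923 -0.14093007  0.04289511]
```

>>> {"method": "drive_tool", "body": {"motion": [[[40, 0, -0.04, 0, -0.4], [40, 0, -0.08, 0, -0.8], [40, 0, -0.1, 0, -1], [40, 0, -0.1, 0, -1]]]}}

```text
t: 4.2
tcp_pos: [0.4613, 0.0308, 0.1694]
tool_rot: [-0.072, 0.997, 0.0, 0.002]
force: [1.0, 1.0, 5.2]
finger_gap: 0.548
gripper_force: 31.4
```

```bash
python3 -c "
from h import *
to([.4645,.0415,.166],58);print(manip.sense()['ft_torque'])"
```

```text
t 4.20 tcp [0.4613 0.0308 0.1694] y az 98.3 z tilt 0.2 az 6.8 q [-0.177  0.409  1.898  0.002  0.831 -1.894] F [1.  1.  5.2] gap 0.548 grip 31.4
units [-0.16  0.34  0.11] yaw 5.04
[ 0.46583055 -0.21705494 -0.05110588]
```

>>> {"method": "drive_tool", "body": {"motion": [[[40, 0, -0.04, 0, -0.4], [40, 0, -0.08, 0, -0.8], [40, 0, -0.1, 0, -1], [40, 0, -0.1, 0, -1]]]}}

```text
t: 4.6
tcp_pos: [0.4616, 0.0279, 0.1694]
tool_rot: [-0.141, 0.99, 0.0, 0.002]
force: [0.2, 1.7, 6.0]
finger_gap: 0.545
gripper_force: 31.3
```

```bash
python3 -c "
from h import *
to([.4645,.0415,.166],58);print(manip.sense()['ft_torque'])
cv2.imwrite('pics/w2.png',manip.snapshot('wrist')[:,:,::-1])"
```

```text
t 4.60 tcp [0.4616 0.0279 0.1694] y az 106.2 z tilt 0.2 az 17.5 q [-1.830e-01  4.100e-01  1.897e+00  2.000e-03  8.320e-01 -2.038e+00] F [0.2 1.7 6. ] gap 0.545 grip 31.3
units [-0.22  0.41  0.11] yaw 6.02
[ 0.46214834 -0.08834151 -0.48871529]
```

```bash
python3 -c "
from h import *
i=cv2.imread('pics/w2.png');cv2.imwrite('pics/w2c.png',cv2.resize(i[60:330,150:510],(800,600),interpolation=cv2.INTER_CUBIC))"
```

```text
(no output)
```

View pics/w2c.png

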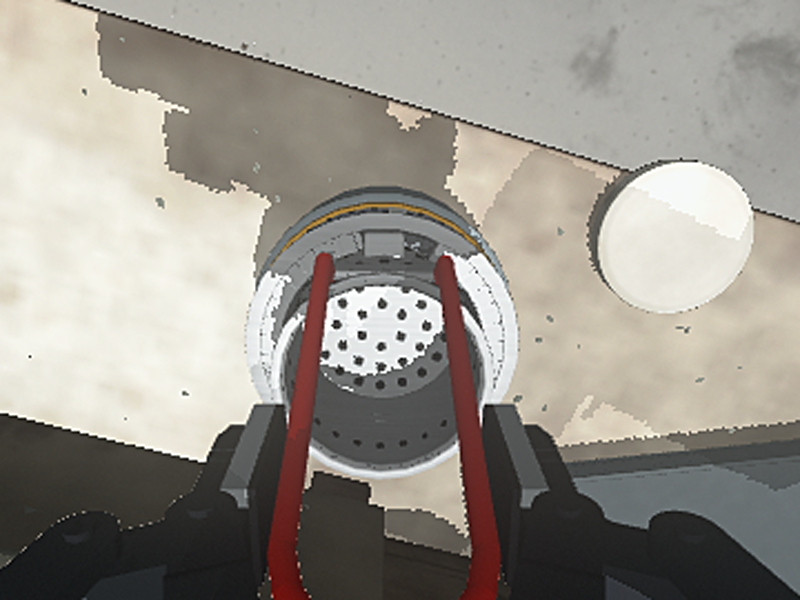

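The picture shows the lug (crop (383,243)) at the left end of its rim gap (about 360–435), so it is on the stop. I'll turn back about 4.5° to the gap's middle, open, and rise clear.

>>> {"method": "drive_tool", "body": {"motion": [[[40, 0, 0.03, 0, 0.3], [40, 0, 0.06, 0, 0.58], [40, 0, 0.06, 0, 0.58], [85, 0, 0.06, 0, 0.58], [85, 0, 0.06, 0, 0.58], [85, 0, 0.06, 0, 0.58], [85, 0, 0.06, -0.5, 0.58], [85, 0, 0.06, -2, 0.58], [85, 0, 0.06, -3.5, 0.58], [85, 0, 0.06, -5, 0.58]]]}}

```text
t: 5.65
tcp_pos: [0.4591, 0.0296, 0.3195]
tool_rot: [-0.103, 0.995, 0.0, -0.001]
force: [0.9, -0.1, -0.7]
finger_gap: 0.992
gripper_force: 0.0
```

```bash
python3 -c "
from h import *
to([.40,.20,.36],101.6);print(manip.sense()['ft_torque'])
cv2.imwrite('pics/w3.png',manip.snapshot('wrist')[:,:,::-1]);t=manip.snapshot('top')[186:236,292:342,::-1]
i=cv2.imread('pics/w3.png')
c=manip.camera_model('wrist');u,v=proj('wrist',np.array([[.478,.031,.1]]),c)[0].astype(int);print(u,v)
k=np.zeros((400,800,3),np.uint8);k[:,:400]=cv2.resize(i[max(v-70,0):v+70,u-70:u+70],(400,400),interpolation=cv2.INTER_CUBIC);k[:,400:]=cv2.resize(t,(400,400),interpolation=cv2.INTER_CUBIC);cv2.imwrite('pics/w3c.png',k)
"
```

```text
t 5.65 tcp [0.4591 0.0296 0.3195] y az 101.8 z tilt 0.1 az 170.7 q [-0.179  0.194  1.707 -0.     1.242 -1.956] F [ 0.9 -0.1 -0.7] gap 0.992 grip 0.0
units [ 0.77  5.97 -1.35] yaw 0.03
[-0.01515355 -0.03911294  0.05162454]
322 174
```

View pics/w3c.png

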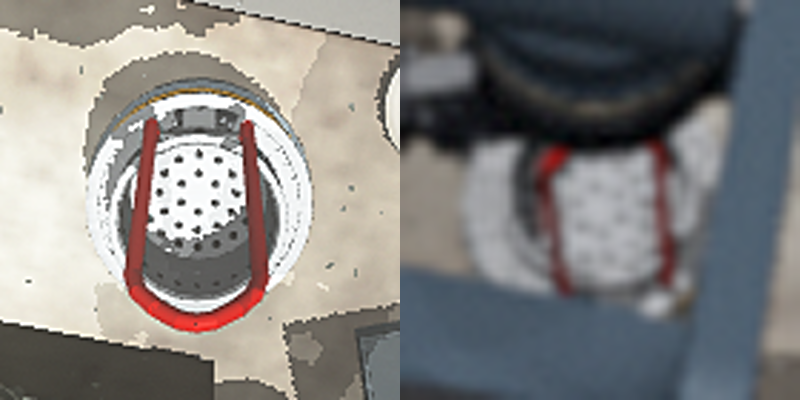

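The left crop shows the lug at (198,120), centred in its gap, with the loop upright. Next I'll find how the arm can be given a tilt: move clear and go up to the edge of reach.

>>> {"method": "drive_tool", "body": {"motion": [[[85, 0.1, 1, -0.5, 0], [85, 0.2, 2.2, -1.3, 0], [85, 0.4, 3.4, -2.3, 0], [85, 0.6, 4.6, -3.3, 0], [85, 0.8, 6, -4.3, 0], [85, 0.8, 6, -5.8, 0], [85, 0.8, 6, -7.3, 0], [85, 0.8, 6, -8.8, 0], [85, 0.8, 6, -10, 0], [85, 0.8, 6, -11, 0]]]}}

```text
t: 6.75
tcp_pos: [0.3994, 0.2008, 0.6497]
tool_rot: [-0.103, 0.995, 0.0, 0.0]
force: [0.9, -0.2, -0.0]
finger_gap: 0.994
gripper_force: 0.0
```

```bash
python3 -c "
from h import *
to([.40,.20,.36],101.6)"
```

```text
t 6.75 tcp [0.3994 0.2008 0.6497] y az 101.8 z tilt 0.1 az 6.9 q [ 0.215  0.057  1.02  -0.     2.064 -1.562] F [ 0.9 -0.2 -0. ] gap 0.994 grip 0.0
units [-0.01 -0.03  9.66] yaw 0.03
```

>>> {"method": "drive_tool", "body": {"motion": [[[85, 0, 0, -1.5, 0], [85, 0, 0, -3, 0], [85, 0, 0, -4.5, 0], [85, 0, 0, -6, 0], [85, 0, 0, -7.5, 0], [85, 0, 0, -9, 0], [85, 0, 0, -10, 0]]]}}

```text
t: 7.45
tcp_pos: [0.39, 0.1956, 0.8528]
tool_rot: [-0.103, 0.994, 0.003, 0.022]
force: [-0.4, 0.0, 0.5]
finger_gap: 0.999
gripper_force: 0.0
```

```bash
python3 -c "
from h import *
to([.40,.20,.36],101.6)"
```

```text
t 7.45 tcp [0.39   0.1956 0.8528] y az 101.8 z tilt 2.5 az 14.0 q [ 0.207  0.232  0.219  0.003  2.646 -1.567] F [-0.4  0.   0.5] gap 0.999 grip 0.0
units [ 0.36  0.05 16.43] yaw 0.03
```

Tilt is coming, 2.5° outward at azimuth 14°. I'll push further: back and up past the limit.

>>> {"method": "drive_tool", "body": {"motion": [[[85, 1.5, 0, -1, 0], [85, 3, 0, -2, 0], [85, 4.5, 0, -3, 0], [85, 6, 0, -4, 0], [85, 7.5, 0, -5, 0], [85, 9, 0, -6, 0]]]}}

```text
t: 8.05
tcp_pos: [0.312, 0.2225, 0.8884]
tool_rot: [-0.103, 0.992, 0.008, 0.067]
force: [-0.0, -0.5, -1.2]
finger_gap: 0.996
gripper_force: 0.0
```

```bash
python3 -c "
from h import *
to([.40,.20,.36],101.6)"
```

```text
t 8.05 tcp [0.312  0.2225 0.8884] y az 101.8 z tilt 7.8 az 12.4 q [ 0.339  0.142  0.219 -0.035  2.646 -1.47 ] F [-0.  -0.5 -1.2] gap 0.996 grip 0.0
units [-0.31 -1.36 17.82] yaw 0.03
```

>>> {"method": "drive_tool", "body": {"motion": [[[85, 6, 1, -5, 0], [85, 12, 1, -8, 0], [85, 15, 1, -10, 0], [85, 20, 1, -10, 0], [85, 20, 1, -10, 0], [85, 20, 1, -10, 0]]]}}

```text
t: 8.65
tcp_pos: [0.1599, 0.2947, 0.9113]
tool_rot: [-0.103, 0.989, 0.023, 0.104]
force: [-0.1, -0.5, -0.2]
finger_gap: 0.997
gripper_force: 0.0
```

```bash
python3 -c "
from h import *
to([.40,.20,.36],101.6)"
```

```text
t 8.65 tcp [0.1599 0.2947 0.9113] y az 102.1 z tilt 12.3 az 18.4 q [ 0.832  0.079  0.219 -0.22   2.646 -1.151] F [-0.1 -0.5 -0.2] gap 0.997 grip 0.0
units [-3.15 -5.2  19.36] yaw 0.06
```

```bash
python3 -c "
from h import *
print('roll front-left low',tri([ray('scene',(313,38)),ray('top',(178,88))]))
print('tie left',tri([ray('scene',(352,62)),ray('top',(250,90))]))
print('right low',tri([ray('scene',(512,163)),ray('top',(466,95))]))
print('left top',tri([ray('scene',(316,2)),ray('top',(175,12))]))
print('jar',tri([ray('scene',(308,72)),ray('top',(233,115))]))
"
```

```text
roll front-left low (array([0.74373935, 0.37722764, 0.41748134]), [np.float64(0.01278089666669405), np.float64(0.012780896666694037)])
tie left (array([0.74521897, 0.19737455, 0.40572268]), [np.float64(0.012231484647585325), np.float64(0.012231484647585332)])
right low (array([ 0.73034822, -0.35394669,  0.39124319]), [np.float64(0.00041484619808086553), np.float64(0.00041484619808092034)])
left top (array([0.80807987, 0.36472611, 0.53627907]), [np.float64(0.04224636460756866), np.float64(0.04224636460756828)])
jar (array([0.66229327, 0.25145394, 0.3873002 ]), [np.float64(0.011069887995183807), np.float64(0.011069887995183733)])
```

```bash
python3 -c "
from h import *
to([.45,.22,.84],101.6);to([.65,.30,.80],101.6)"
```

```text
t 8.65 tcp [0.1599 0.2947 0.9113] y az 102.1 z tilt 12.3 az 18.4 q [ 0.832  0.079  0.219 -0.22   2.646 -1.151] F [-0.1 -0.5 -0.2] gap 0.997 grip 0.0
units [-8.25 -4.51  4.1 ] yaw 0.06
t 8.65 tcp [0.1599 0.2947 0.9113] y az 102.1 z tilt 12.3 az 18.4 q [ 0.832  0.079  0.219 -0.22   2.646 -1.151] F [-0.1 -0.5 -0.2] gap 0.997 grip 0.0
units [-14.88  -3.33   6.93] yaw 0.06
```

>>> {"method": "drive_tool", "body": {"motion": [[[85, -1.4, -0.8, 0.7, 0], [85, -2.8, -1.6, 1.4, 0], [85, -4.2, -2.4, 2.1, 0], [85, -5.6, -3.2, 2.8, 0], [85, -7, -4, 3.5, 0], [85, -8.3, -4.5, 4.1, 0], [85, -9.8, -4.2, 4.8, 0], [85, -11.3, -4, 5.5, 0], [85, -13, -3.7, 6.2, 0], [85, -14.9, -3.4, 6.9, 0]]]}}

```text
t: 9.65
tcp_pos: [0.591, 0.2714, 0.7629]
tool_rot: [-0.103, 0.988, 0.026, 0.112]
force: [0.0, -0.7, 0.2]
finger_gap: 0.997
gripper_force: 0.0
```

```bash
python3 -c "
from h import *
to([.85,.36,.80],101.6)"
```

```text
t 9.65 tcp [0.591  0.2714 0.7629] y az 102.1 z tilt 13.2 az 19.1 q [ 0.25   0.429  0.221  0.024  2.262 -1.511] F [ 0.  -0.7  0.2] gap 0.997 grip 0.0
units [-9.1   1.11  0.88] yaw 0.06
```

```bash
python3 -c "
from h import *
to([.591+.40,.2714+.17,.7629+.25],101.6)"
```

```text
t 9.65 tcp [0.591  0.2714 0.7629] y az 102.1 z tilt 13.2 az 19.1 q [ 0.25   0.429  0.221  0.024  2.262 -1.511] F [ 0.  -0.7  0.2] gap 0.997 grip 0.0
units [-15.72   2.98  -4.82] yaw 0.06
```

>>> {"method": "drive_tool", "body": {"motion": [[[85, -1.6, 0.3, -0.5, 0], [85, -3.2, 0.6, -1, 0], [85, -4.8, 0.9, -1.5, 0], [85, -6.4, 1.2, -2, 0], [85, -8, 1.5, -2.5, 0], [85, -9.6, 1.8, -3, 0], [85, -11.2, 2.1, -3.5, 0], [85, -12.8, 2.4, -4, 0], [85, -14.4, 2.7, -4.5, 0], [85, -16, 3, -5, 0]]]}}

```text
t: 10.65
tcp_pos: [0.6637, 0.296, 0.7122]
tool_rot: [-0.103, 0.986, 0.031, 0.13]
force: [-0.6, -0.8, -0.7]
finger_gap: 0.998
gripper_force: 0.0
```

```bash
python3 -c "
from h import *
to([.591+.40,.2714+.17,.7629+.25],101.6)"
```

```text
t 10.65 tcp [0.6637 0.296  0.7122] y az 102.2 z tilt 15.3 az 19.5 q [ 0.257  0.518  0.219  0.026  2.138 -1.505] F [-0.6 -0.8 -0.7] gap 0.998 grip 0.0
units [-13.88   2.78  -6.52] yaw 0.08
```

```bash
python3 -c "
from h import *
to([.225,.20,.90],101.6)"
```

```text
t 10.65 tcp [0.6637 0.296  0.7122] y az 102.2 z tilt 15.3 az 19.5 q [ 0.257  0.518  0.219  0.026  2.138 -1.505] F [-0.6 -0.8 -0.7] gap 0.998 grip 0.0
units [12.8   0.18 -9.96] yaw 0.08
```

>>> {"method": "drive_tool", "body": {"motion": [[[85, 1.3, 0, -1, 0], [85, 2.6, 0, -2, 0], [85, 3.9, 0, -3, 0], [85, 5.2, 0, -4, 0], [85, 6.5, 0.1, -5, 0], [85, 7.8, 0.1, -6, 0], [85, 9.1, 0.1, -7, 0], [85, 10.4, 0.2, -8, 0], [85, 11.6, 0.2, -9, 0], [85, 12.8, 0.2, -10, 0]]]}}

```text
t: 11.65
tcp_pos: [0.2217, 0.1996, 0.9026]
tool_rot: [-0.103, 0.986, 0.031, 0.131]
force: [-0.1, 1.1, -0.0]
finger_gap: 0.996
gripper_force: 0.0
```

```bash
python3 -c "
from h import *
s=manip.sense();p=s['tcp_pos'];to([-p[0]*.2,-p[1]*.2,p[2]+.3],101.6)"
```

```text
t 11.65 tcp [0.2217 0.1996 0.9026] y az 102.2 z tilt 15.4 az 19.5 q [ 0.356 -0.075  0.428 -0.007  2.519 -1.429] F [-0.1  1.1 -0. ] gap 0.996 grip 0.0
units [  7.3   -5.57 -12.57] yaw 0.08
```

>>> {"method": "drive_tool", "body": {"motion": [[[85, 0.8, -0.6, -1.3, 0], [85, 1.6, -1.2, -2.6, 0], [85, 2.4, -1.8, -3.9, 0], [85, 3.2, -2.4, -5.2, 0], [85, 4, -3, -6.5, 0], [85, 4.8, -3.6, -7.8, 0], [85, 5.6, -4.2, -9.1, 0], [85, 6.4, -4.8, -10.4, 0], [85, 7.2, -5.4, -11.7, 0], [85, 8, -6, -13, 0]]]}}

```text
t: 12.65
tcp_pos: [0.044, 0.1519, 0.9266]
tool_rot: [-0.101, 0.983, 0.028, 0.152]
force: [-0.1, 0.2, -0.6]
finger_gap: 0.996
gripper_force: 0.0
```

```bash
python3 -c "
from h import *
s=manip.sense();p=s['tcp_pos'];to([-p[0]*.2,-p[1]*.2,p[2]+.3],101.6)"
```

```text
t 12.65 tcp [0.044  0.1519 0.9266] y az 101.9 z tilt 17.8 az 16.2 q [ 0.921 -0.204  0.415 -0.393  2.645 -1.227] F [-0.1  0.2 -0.6] gap 0.996 grip 0.0
units [ -0.26  -5.34 -10.55] yaw 0.04
```

```bash
python3 -c "
from h import *
to([.36,.22,.86],101.6);to([.62,.28,.74],101.6)"
```

```text
t 12.65 tcp [0.044  0.1519 0.9266] y az 101.9 z tilt 17.8 az 16.2 q [ 0.921 -0.204  0.415 -0.393  2.645 -1.227] F [-0.1  0.2 -0.6] gap 0.996 grip 0.0
units [-9.59 -0.    5.4 ] yaw 0.04
t 12.65 tcp [0.044  0.1519 0.9266] y az 101.9 z tilt 17.8 az 16.2 q [ 0.921 -0.204  0.415 -0.393  2.645 -1.227] F [-0.1  0.2 -0.6] gap 0.996 grip 0.0
units [-16.84   0.07  11.92] yaw 0.04
```

>>> {"method": "drive_tool", "body": {"motion": [[[85, -1.4, 0, 0.8, 0], [85, -2.8, 0, 1.6, 0], [85, -4.2, 0, 2.4, 0], [85, -5.6, 0, 3.2, 0], [85, -7, 0, 4, 0], [85, -8.4, 0, 4.8, 0], [85, -9.6, 0, 5.6, 0], [85, -11, 0, 6.7, 0], [85, -12.4, 0, 7.9, 0], [85, -13.8, 0, 9.2, 0]]]}}

```text
t: 13.65
tcp_pos: [0.4879, 0.2506, 0.8006]
tool_rot: [-0.102, 0.983, 0.028, 0.152]
force: [0.5, 0.3, 0.8]
finger_gap: 0.998
gripper_force: 0.0
```

>>> {"method": "drive_tool", "body": {"motion": [[[85, -1.2, 0, 1.1, 0], [85, -2.2, 0, 2, 0], [85, -3.2, 0, 2.7, 0], [85, -3.2, 0, 2.7, 0]]]}}

```text
t: 14.05
tcp_pos: [0.605, 0.2765, 0.745]
tool_rot: [-0.102, 0.984, 0.027, 0.145]
force: [1.0, 0.0, -2.1]
finger_gap: 0.993
gripper_force: 0.0
```

>>> {"method": "drive_tool", "body": {"motion": [[[85, -1.6, 0.3, -0.5, 0], [85, -3.2, 0.6, -1, 0]]]}}

```text
t: 14.25
tcp_pos: [0.6356, 0.29, 0.757]
tool_rot: [-0.103, 0.981, 0.033, 0.164]
force: [0.7, 2.0, -0.6]
finger_gap: 0.995
gripper_force: 0.0
```

>>> {"method": "drive_tool", "body": {"motion": [[[85, -1.6, 0.3, -0.5, 0], [85, -3.2, 0.6, -1, 0]]]}}

```text
t: 14.45
tcp_pos: [0.6535, 0.2966, 0.755]
tool_rot: [-0.103, 0.977, 0.038, 0.182]
force: [-0.1, 0.4, -0.3]
finger_gap: 0.992
gripper_force: 0.0
```

>>> {"method": "drive_tool", "body": {"motion": [[[85, -1.6, 0.3, -0.5, 0]]]}}

```text
t: 14.55
tcp_pos: [0.6653, 0.3009, 0.7548]
tool_rot: [-0.103, 0.974, 0.042, 0.196]
force: [-0.2, -0.5, -0.6]
finger_gap: 1.0
gripper_force: 0.0
```

>>> {"method": "drive_tool", "body": {"motion": [[[85, -1.6, 0.3, -0.5, 0]]]}}

```text
t: 14.65
tcp_pos: [0.6768, 0.3051, 0.7548]
tool_rot: [-0.102, 0.971, 0.046, 0.21]
force: [-0.5, 0.3, -0.9]
finger_gap: 0.993
gripper_force: 0.0
```

```bash
python3 -c "
from h import *
to([.36,.22,.86],101.6)"
```

```text
t 14.65 tcp [0.6768 0.3051 0.7548] y az 102.6 z tilt 24.8 az 18.5 q [ 0.263  0.477  0.219  0.028  2.012 -1.5  ] F [-0.5  0.3 -0.9] gap 0.993 grip 0.0
units [ 8.45 -0.29 -7.77] yaw 0.13
```

One-row pushes ratchet about 1.65° of tilt each, so I'll repeat them to about 40°.

>>> {"method": "drive_tool", "body": {"motion": [[[85, -1.6, 0.2, -0.7, 0]]]}}

```text
t: 14.75
tcp_pos: [0.6848, 0.3052, 0.7584]
tool_rot: [-0.103, 0.968, 0.051, 0.223]
force: [0.3, -0.0, -0.0]
finger_gap: 0.996
gripper_force: 0.0
```

>>> {"method": "drive_tool", "body": {"motion": [[[85, -1.6, 0.2, -0.7, 0]]]}}

```text
t: 14.85
tcp_pos: [0.6913, 0.3043, 0.7654]
tool_rot: [-0.102, 0.964, 0.055, 0.238]
force: [0.4, -0.3, -0.0]
finger_gap: 0.996
gripper_force: 0.0
```

>>> {"method": "drive_tool", "body": {"motion": [[[85, -1.6, 0.2, -0.7, 0]]]}}

```text
t: 14.95
tcp_pos: [0.6968, 0.3034, 0.7728]
tool_rot: [-0.102, 0.96, 0.059, 0.252]
force: [-0.2, -0.2, 0.0]
finger_gap: 0.999
gripper_force: 0.0
```

>>> {"method": "drive_tool", "body": {"motion": [[[85, -1.6, 0.2, -0.7, 0]]]}}

```text
t: 15.05
tcp_pos: [0.7016, 0.3025, 0.7806]
tool_rot: [-0.102, 0.956, 0.064, 0.267]
force: [-0.3, 0.9, 0.9]
finger_gap: 0.997
gripper_force: 0.0
```

>>> {"method": "drive_tool", "body": {"motion": [[[85, -1.6, 0.2, -0.7, 0]]]}}

```text
t: 15.15
tcp_pos: [0.7055, 0.3015, 0.789]
tool_rot: [-0.101, 0.952, 0.068, 0.281]
force: [0.2, -0.8, -0.8]
finger_gap: 0.996
gripper_force: 0.0
```

>>> {"method": "drive_tool", "body": {"motion": [[[85, -1.6, 0.2, -0.7, 0]]]}}

```text
t: 15.25
tcp_pos: [0.7084, 0.3002, 0.7983]
tool_rot: [-0.101, 0.948, 0.072, 0.295]
force: [0.6, 0.2, -0.2]
finger_gap: 0.997
gripper_force: 0.0
```

>>> {"method": "drive_tool", "body": {"motion": [[[85, -1.6, 0.2, -0.7, 0]]]}}

```text
t: 15.35
tcp_pos: [0.7104, 0.2988, 0.8084]
tool_rot: [-0.101, 0.943, 0.076, 0.309]
force: [0.6, -0.6, 0.1]
finger_gap: 0.992
gripper_force: 0.0
```

>>> {"method": "drive_tool", "body": {"motion": [[[85, -1.6, 0.2, -0.7, 0]]]}}

```text
t: 15.45
tcp_pos: [0.7114, 0.297, 0.8193]
tool_rot: [-0.101, 0.938, 0.08, 0.322]
force: [-0.6, 0.6, 0.4]
finger_gap: 0.999
gripper_force: 0.0
```

>>> {"method": "drive_tool", "body": {"motion": [[[85, -1.6, 0.2, -0.7, 0]]]}}

```text
t: 15.55
tcp_pos: [0.7115, 0.295, 0.8309]
tool_rot: [-0.1, 0.933, 0.084, 0.336]
force: [0.4, -0.2, -0.5]
finger_gap: 0.993
gripper_force: 0.0
```

```bash
python3 -c "
from h import *
np.set_printoptions(precision=4,suppress=True)
to([.36,.22,.86],101.6);print(R.from_quat(manip.sense()['tool_rot']).as_matrix())"
```

```text
t 15.55 tcp [0.7115 0.295  0.8309] y az 104.1 z tilt 40.6 az 20.1 q [ 0.213  0.422  0.219  0.092  1.796 -1.518] F [ 0.4 -0.2 -0.5] gap 0.993 grip 0.0
units [ 8.53  0.52 -8.45] yaw 0.32
[[-0.7536 -0.2433  0.6106]
 [-0.1302  0.9658  0.2241]
 [-0.6443  0.0893 -0.7595]]
```

Tilt is 40.6° at azimuth 20°. Before the tilted grasp I'll check the basket's yaw from the earlier wrist view, then compute the approach.

```bash
python3 -c "
from h import *
np.set_printoptions(precision=4,suppress=True)
s=manip.sense();c=manip.camera_model('wrist');r=R.from_quat(s['tool_rot'])
rel=r.inv().apply(np.array(c['origin'])-s['tcp_pos']);rr=r.inv()*R.from_quat(c['orientation'])
r0=R.from_quat([-.103,.995,0,-.0005]);c0=dict(c,origin=np.array([.4591,.0296,.3195])+r0.apply(rel),orientation=(r0*rr).as_quat())
f1=plane('wrist',(305.2,146.7),.094,c0);f2=plane('wrist',(338.5,146.7),.094,c0);a=plane('wrist',(322-70+197/2.857,104+322/2.857),.223,c0)
d=f2-f1;print(f1,f2,np.linalg.norm(d),'by az',np.degrees(np.arctan2(d[1],d[0])),'arch',a)
h=np.arctan2(d[1],d[0])-np.pi/2;bx=np.array([np.cos(h),np.sin(h)]);print('centre',(f1+f2)[:2]/2+.042*bx, a[:2]+.004*bx)
z=r.apply([0,0,1]);c=np.array([.480,.0315]);g=np.r_[c-.0227*bx,.161];t=g+.022*z
print('bx',bx,'tcp target',t,'standoff',t-.11*z);to(t-.11*z+[0,0,.06],104)"
```

```text
[0.4408 0.0044 0.094 ] [0.4323 0.0451 0.094 ] 0.041587239285294224 by az 101.80929740189325 arch [0.4769 0.0326 0.223 ]
centre [0.4776 0.0334] [0.4808 0.0334]
bx [0.9788 0.2047] tcp target [0.4712 0.0318 0.1443] standoff [0.404  0.0071 0.2278]
t 15.55 tcp [0.7115 0.295  0.8309] y az 104.1 z tilt 40.6 az 20.1 q [ 0.213  0.422  0.219  0.092  1.796 -1.518] F [ 0.4 -0.2 -0.5] gap 0.993 grip 0.0
units [20.63 -8.39  5.34] yaw 0.02
```

The basket's yaw is 11.8° and its centre about (0.479,0.033), with a foot spacing of 41.6 mm as expected. I'll travel to the standoff.

>>> {"method": "drive_tool", "body": {"motion": [[[85, 1.4, -0.6, 0.3, 0], [85, 2.8, -1.2, 0.6, 0], [85, 4.2, -1.8, 0.9, 0], [85, 5.6, -2.4, 1.2, 0], [85, 7, -3, 1.5, 0], [85, 8.4, -3.6, 1.8, 0], [85, 9.8, -4.2, 2.2, 0], [85, 11.2, -4.8, 2.6, 0], [85, 12.6, -5.4, 3, 0], [85, 14, -6, 3.4, 0]]]}}

```text
t: 16.55
tcp_pos: [0.499, 0.0886, 0.466]
tool_rot: [-0.1, 0.933, 0.083, 0.337]
force: [0.6, -1.0, -0.0]
finger_gap: 0.996
gripper_force: 0.0
```

```bash
python3 -c "
from h import *
to([.403,.008,.287],104)"
```

```text
t 16.55 tcp [0.499  0.0886 0.466 ] y az 104.1 z tilt 40.6 az 20.0 q [-0.285 -0.127  1.833  0.514  0.899 -2.283] F [ 0.6 -1.  -0. ] gap 0.996 grip 0.0
units [ 6.61 -2.34  1.98] yaw 0.01
```

>>> {"method": "drive_tool", "body": {"motion": [[[85, 1.3, -0.5, 0.4, 0], [85, 2.6, -0.9, 0.8, 0], [85, 3.9, -1.4, 1.2, 0], [85, 5.2, -1.8, 1.6, 0], [85, 6.6, -2.3, 2, 0], [85, 6.6, -2.3, 2, 0]]]}}

```text
t: 17.15
tcp_pos: [0.4152, 0.0351, 0.3185]
tool_rot: [-0.089, 0.943, 0.072, 0.313]
force: [0.2, -0.0, 0.8]
finger_gap: 0.993
gripper_force: 0.0
```

```bash
python3 -c "
from h import *
to([.403,.008,.228],104);to([.470,.033,.144],104)"
```

```text
t 17.15 tcp [0.4152 0.0351 0.3185] y az 102.3 z tilt 37.5 az 18.4 q [-0.56  -0.088  2.223  0.792  0.72  -2.854] F [ 0.2 -0.   0.8] gap 0.993 grip 0.0
units [ 2.25 -1.04  1.98] yaw -0.21
t 17.15 tcp [0.4152 0.0351 0.3185] y az 102.3 z tilt 37.5 az 18.4 q [-0.56  -0.088  2.223  0.792  0.72  -2.854] F [ 0.2 -0.   0.8] gap 0.993 grip 0.0
units [ 2.08 -0.93  5.66] yaw -0.21
```

>>> {"method": "drive_tool", "body": {"motion": [[[85, 0.4, -0.2, 1, 0.2], [85, 0.7, -0.3, 2, 0.3], [85, 1, -0.5, 3, 0.3], [85, 1, -0.5, 3, 0.3]]]}}

```text
t: 17.55
tcp_pos: [0.46, 0.0486, 0.2595]
tool_rot: [-0.063, 0.952, 0.071, 0.292]
force: [-0.1, 0.6, 0.2]
finger_gap: 0.995
gripper_force: 0.0
```

```bash
python3 -c "
from h import *
to([.470,.033,.144],102)
r=R.from_quat(manip.sense()['tool_rot']);z=r.apply([0,0,1]);t=np.array([.4573,.0285,.161])+.022*z;print('target for grip',t);to(t,102);print(r.as_matrix().round(3))"
```

```text
t 17.55 tcp [0.46   0.0486 0.2595] y az 99.4 z tilt 34.9 az 17.4 q [-0.39   0.128  2.214  0.915  0.48  -2.854] F [-0.1  0.6  0.2] gap 0.995 grip 0.0
units [ 1.94 -0.94  3.25] yaw -0.33
target for grip [0.46931726 0.03227253 0.14296244]
t 17.55 tcp [0.46   0.0486 0.2595] y az 99.4 z tilt 34.9 az 17.4 q [-0.39   0.128  2.214  0.915  0.48  -2.854] F [-0.1  0.6  0.2] gap 0.995 grip 0.0
units [ 1.98 -0.96  3.26] yaw -0.33
[[-0.822 -0.162  0.546]
 [-0.08   0.982  0.171]
 [-0.564  0.097 -0.82 ]]
```

The last joint is at its limit here, because the heading crosses the arm's plane. A half turn of the tool would fix that, so I'll check whether the wrist camera is a solid part that would get in the way on the shelf side.

```bash
python3 -c "
from h import *
print(proj('scene',np.array([[.14049,.61433,.37353],[.2168,.5856,.2306],[.2168,.5856,.38]])))
i=cv2.imread('pics/scene0.png');cv2.imwrite('pics/gr.png',cv2.resize(i[20:140,60:160],(500,600),interpolation=cv2.INTER_CUBIC))"
```

```text
[[ 79.25903356  78.74889303]
 [123.74354293 120.11294586]
 [110.11006267  72.92226923]]
```

View pics/gr.png

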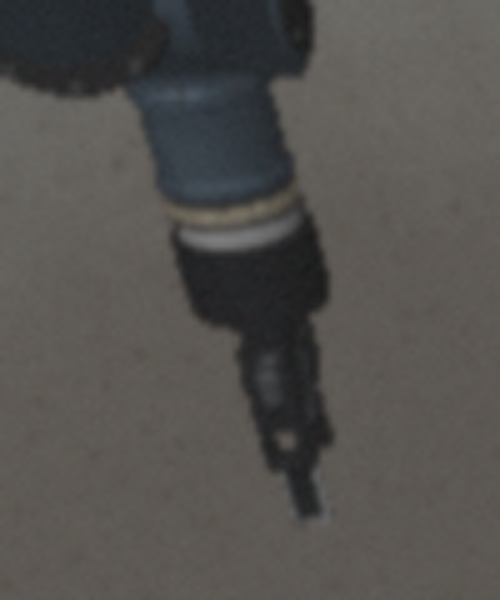

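Nothing solid shows where the camera would be (crop (96,294)), so a half turn is safe. I'll back off and turn +22 units.

>>> {"method": "drive_tool", "body": {"motion": [[[85, 0, 0, -1.5, 0.5], [85, 0, 0, -3, 1.5], [85, 0, 0, -4, 2.5], [85, 0, 0, -4, 3.5], [85, 0, 0, -4, 4.5], [85, 0, 0, -4, 5.5], [85, 0, 0, -4, 6.5], [85, 0, 0, -4, 7.5], [85, 0, 0, -4, 8.5], [85, 0, 0, -4, 9.5]]]}}

```text
t: 18.55
tcp_pos: [0.3918, 0.0276, 0.3595]
tool_rot: [0.539, 0.787, 0.235, 0.187]
force: [0.1, 0.9, 0.5]
finger_gap: 0.994
gripper_force: 0.0
```

>>> {"method": "drive_tool", "body": {"motion": [[[85, 0, 0, 0, 1], [85, 0, 0, 0, 2], [85, 0, 0, 0, 3], [85, 0, 0, 0, 4], [85, 0, 0, 0, 5], [85, 0, 0, 0, 6], [85, 0, 0, 0, 7], [85, 0, 0, 0, 8], [85, 0, 0, 0, 9], [85, 0, 0, 0, 10]]]}}

```text
t: 19.55
tcp_pos: [0.3918, 0.0277, 0.3594]
tool_rot: [0.919, 0.257, 0.3, -0.008]
force: [-0.5, 0.2, -0.5]
finger_gap: 0.995
gripper_force: 0.0
```

```bash
cat > g.py <<'E'
from h import *
c=np.array([.479,.0325]);h=np.radians(11.8);bx=np.array([np.cos(h),np.sin(h)]);by=np.array([-bx[1],bx[0],0])
r=R.from_quat(manip.sense()['tool_rot']);z=r.apply([0,0,1]);yy=by-(by@z)*z;a=np.degrees(np.arctan2(yy[1],yy[0]))
g=np.r_[c-.0242*bx,.156];t=g+.022*z;print(t,a)
to(t-.05*z,a);to(t,a)
E
python3 g.py
```

```text
[0.46736601 0.03126842 0.13797588] 103.54933149126943
t 19.55 tcp [0.3918 0.0277 0.3594] y az -61.2 z tilt 35.0 az 17.1 q [-0.6   -0.211  2.148  0.614  0.894  0.109] F [-0.5  0.2 -0.5] gap 0.995 grip 0.0
units [-2.32  0.07  5.78] yaw 1.9
t 19.55 tcp [0.3918 0.0277 0.3594] y az -61.2 z tilt 35.0 az 17.1 q [-0.6   -0.211  2.148  0.614  0.894  0.109] F [-0.5  0.2 -0.5] gap 0.995 grip 0.0
units [-2.32  0.07  7.45] yaw 1.9
```

>>> {"method": "drive_tool", "body": {"motion": [[[85, -1, 0, 0.5, 0.9], [85, -2, 0, 1.2, 1.7], [85, -2.3, 0.05, 2.2, 1.7], [85, -2.3, 0.05, 3.4, 1.7], [85, -2.3, 0.05, 4.4, 1.7], [85, -2.3, 0.05, 4.4, 1.7]]]}}

```text
t: 20.15
tcp_pos: [0.4183, 0.0167, 0.2097]
tool_rot: [0.943, 0.148, 0.295, -0.046]
force: [0.4, 0.5, 0.8]
finger_gap: 0.991
gripper_force: 0.0
```

```bash
python3 g.py; python3 -c "
from h import *
print(R.from_quat(manip.sense()['tool_rot']).as_matrix().round(3))
i=manip.snapshot('wrist');cv2.imwrite('pics/w4.png',i[:,:,::-1])"
```

```text
[0.46725307 0.03137037 0.13792209] 103.71980338478089
t 20.15 tcp [0.4183 0.0167 0.2097] y az -72.2 z tilt 34.7 az 17.7 q [-0.576  0.222  2.375  1.312  0.474 -0.5  ] F [0.4 0.5 0.8] gap 0.991 grip 0.0
units [0.03 0.03 1.27] yaw 0.51
t 20.15 tcp [0.4183 0.0167 0.2097] y az -72.2 z tilt 34.7 az 17.7 q [-0.576  0.222  2.375  1.312  0.474 -0.5  ] F [0.4 0.5 0.8] gap 0.991 grip 0.0
units [0.03 0.03 2.94] yaw 0.51
[[ 0.782  0.306  0.543]
 [ 0.252 -0.952  0.174]
 [ 0.57   0.001 -0.822]]
```

View pics/w4.png

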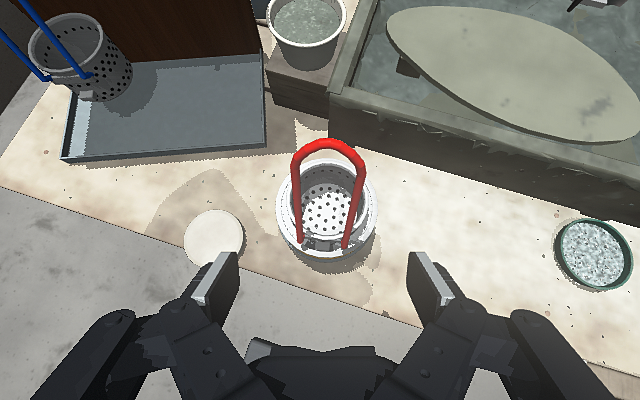

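The loop sits centred between the fingers (wires at columns 297 and 352, finger midpoint 322). I'll advance and grip.

>>> {"method": "drive_tool", "body": {"motion": [[[85, 0, 0, 1, 0.4], [85, 0, 0, 2, 0.4], [85, 0.03, 0.03, 2.9, 0.4], [85, 0.03, 0.03, 2.9, 0.4]]]}}

```text
t: 20.6
tcp_pos: [0.468, 0.0304, 0.1407]
tool_rot: [0.946, 0.122, 0.296, -0.053]
force: [-0.3, 1.1, 0.5]
finger_gap: 0.994
gripper_force: 0.0
```

```bash
python3 g.py
```

```text
[0.46736397 0.03132876 0.13798707] 103.64000197323078
t 20.60 tcp [0.468  0.0304 0.1407] y az -74.9 z tilt 35.0 az 17.4 q [-0.438  0.495  2.348  1.972  0.435 -1.033] F [-0.3  1.1  0.5] gap 0.994 grip 0.0
units [-0.06 -0.03 -1.6 ] yaw 0.19
t 20.60 tcp [0.468  0.0304 0.1407] y az -74.9 z tilt 35.0 az 17.4 q [-0.438  0.495  2.348  1.972  0.435 -1.033] F [-0.3  1.1  0.5] gap 0.994 grip 0.0
units [-0.06 -0.03  0.07] yaw 0.19
```

>>> {"method": "drive_tool", "body": {"motion": [[[60, 0, 0, 0, 0], [40, 0, 0, 0, 0], [40, 0, 0, 0, 0], [40, 0, 0, 0, 0], [40, 0, 0, 0, 0]]], "squeeze": 40}}

```text
t: 21.1
tcp_pos: [0.4657, 0.0304, 0.1433]
tool_rot: [0.946, 0.121, 0.297, -0.052]
force: [-4.3, -2.5, 10.6]
finger_gap: 0.539
gripper_force: 39.2
```

```bash
python3 -c "
from h import *
to([.468,.0304,.1807],None);s=manip.sense();print(s['ft_torque']);i=manip.snapshot('wrist');cv2.imwrite('pics/w5.png',i[:,:,::-1]);c=manip.camera_model('wrist');u,v=proj('wrist',np.array([[.47,.031,.1]]),c)[0].astype(int);print(u,v)
cv2.imwrite('pics/w5c.png',cv2.resize(i[max(v-100,0):v+80,max(u-120,0):u+120,::-1],(800,600),interpolation=cv2.INTER_CUBIC))"
```

```text
t 21.10 tcp [0.4657 0.0304 0.1433] y az -74.9 z tilt 35.1 az 17.1 q [-0.44   0.487  2.354  1.972  0.435 -1.034] F [-4.3 -2.5 10.6] gap 0.539 grip 39.2
units [ 0.78 -0.01 -0.98] yaw None
[-0.11945289 -0.02473577 -0.0216602 ]
325 253
```

View pics/w5c.png

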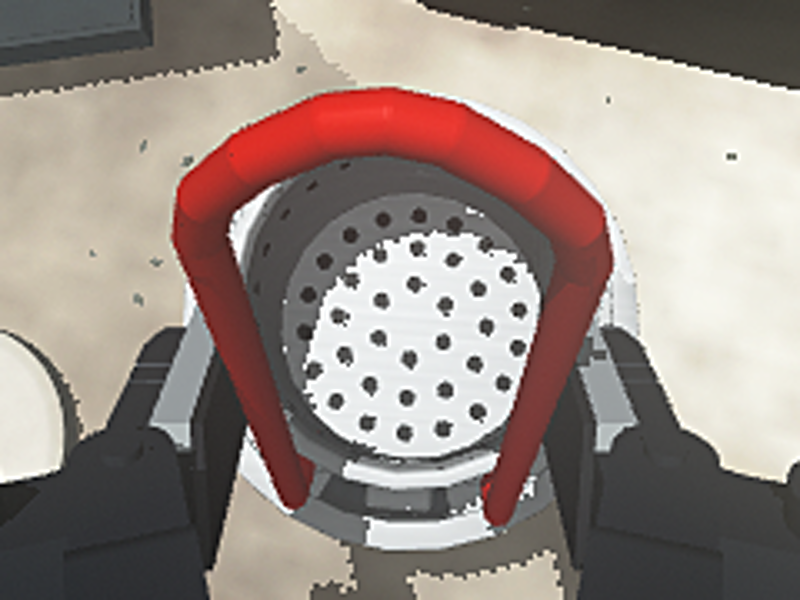

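The lug (crop (398,497)) sits mid-gap (about 330–475) and both wires are between the pads. I'll lift a little and check the force.

>>> {"method": "drive_tool", "body": {"motion": [[[40, 0.1, 0, -0.12, 0], [40, 0.2, 0, -0.25, 0], [40, 0.3, 0, -0.38, 0], [40, 0.38, 0, -0.5, 0]]]}}

```text
t: 21.55
tcp_pos: [0.4659, 0.0301, 0.1611]
tool_rot: [0.946, 0.121, 0.296, -0.051]
force: [-0.4, 0.4, -1.7]
finger_gap: 0.541
gripper_force: 41.1
```

```bash
python3 -c "
from h import *
to([.4657,.0304,.2433],None);s=manip.sense();print(s['ft_torque'])"
```

```text
t 21.55 tcp [0.4659 0.0301 0.1611] y az -74.9 z tilt 34.9 az 17.2 q [-0.44   0.424  2.333  1.786  0.406 -0.831] F [-0.4  0.4 -1.7] gap 0.541 grip 41.1
units [ 1.57 -0.08 -2.25] yaw None
[-0.09601418  0.45191652 -0.04452546]
```

>>> {"method": "drive_tool", "body": {"motion": [[[40, 0.3, 0, -0.45, 0], [40, 0.6, 0, -0.9, 0], [40, 0.9, -0.05, -1.35, 0], [40, 1.3, -0.06, -1.8, 0], [40, 1.6, -0.08, -2.25, 0], [40, 1.9, -0.1, -2.7, 0], [40, 2.2, -0.1, -3.15, 0]]]}}

```text
t: 22.25
tcp_pos: [0.4648, 0.0304, 0.2761]
tool_rot: [0.946, 0.121, 0.295, -0.051]
force: [0.6, 0.3, -2.0]
finger_gap: 0.54
gripper_force: 41.4
```

```bash
python3 -c "
from h import *
s=manip.sense();print(s['ft_torque'])
# refine hook and rack from scene crop (robot away from it)
to([.4657,.0304,.2433],None)
i=manip.snapshot('scene')[:,:,::-1];t=manip.snapshot('top')[:,:,::-1];cv2.imwrite('pics/s6.png',i)
k=np.zeros((600,800,3),np.uint8);k[:480,:480]=cv2.resize(i[95:155,270:330],(480,480),interpolation=cv2.INTER_CUBIC);k[:310,490:]=cv2.resize(t[170:232,290:352],(310,310),interpolation=cv2.INTER_CUBIC)
k[310:600,490:]=cv2.resize(i[170:268,275:373],(310,290),interpolation=cv2.INTER_CUBIC);cv2.imwrite('pics/s6c.png',k)"
```

```text
[-0.16371419  0.36194138 -0.01292553]
t 22.25 tcp [0.4648 0.0304 0.2761] y az -74.9 z tilt 34.8 az 17.2 q [-0.44   0.097  2.175  0.826  0.552  0.227] F [ 0.6  0.3 -2. ] gap 0.540 grip 41.4
units [-0.6   0.04  0.91] yaw None
```

View pics/s6c.png

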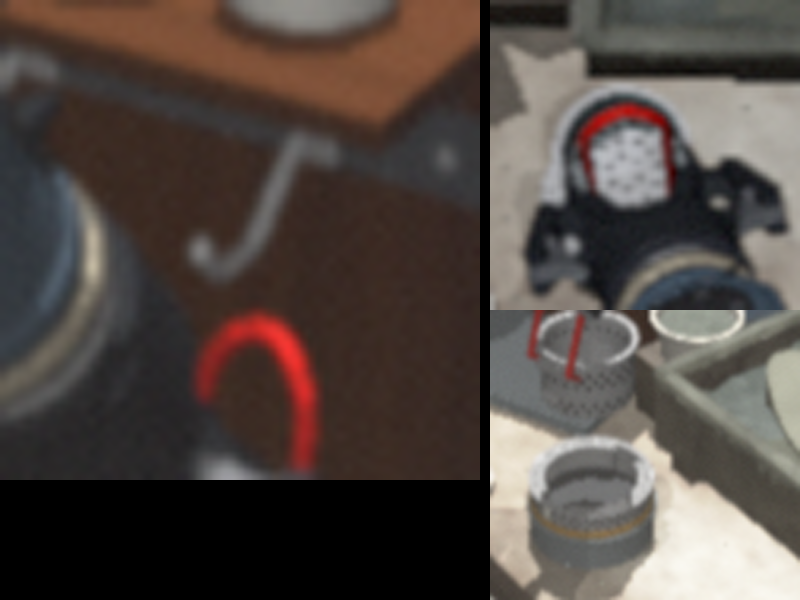

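The basket is out and the pot is standing undisturbed. In the scene view the hook's tip is at (295,125.6), its bed centre at (298,127.8), and the carried arch's top at (301.9,135.5). In the top view the arch is at (318,192).

```bash
python3 -c "
from h import *
np.set_printoptions(precision=4,suppress=True)
a=np.array([.4741,.0317,.3568]);print('pred arch px',proj('scene',a[None]),proj('top',a[None]))
print('arch tri',tri([ray('scene',(301.9,135.8)),ray('top',(318,192))]))
b=plane('scene',(298,127.8),.2295);t=plane('scene',(295.2,125.7),.246);print('bed',b,'tip',t,t-b)
h=np.radians(24);rx=np.array([np.cos(h),np.sin(h),0])
print('expected tip px from bed',proj('scene',(b-.018*rx+[0,0,.0165])[None]), 'root higher',proj('scene',(b+.03*rx+[0,0,.03])[None]))
off=np.array([.0093,.0013,.0777])
H=np.r_[b[:2],.233]
A=H+[0,0,.026]-off-.09*rx; print('stage tcp',A); to(A)
print('over',H+[0,0,.026]-off);to(H+[0,0,.026]-off)
"
```

```text
pred arch px [[302.4686 136.5192]] [[316.2867 193.6807]]
arch tri (array([0.4745, 0.0288, 0.361 ]), [np.float64(0.0033269718935315237), np.float64(0.0033269718935314066)])
bed [0.605  0.2435 0.2295] tip [0.59   0.2351 0.246 ] [-0.015  -0.0084  0.0165]
expected tip px from bed [[294.5773 125.7023]] root higher [[303.0568 114.1388]]
stage tcp [0.5134 0.2056 0.1813]
t 22.35 tcp [0.4665 0.0297 0.2775] y az -74.9 z tilt 35.1 az 16.9 q [-0.439  0.096  2.173  0.83   0.55   0.222] F [-0.1 -0.7 -1.3] gap 0.541 grip 41.4
units [ 0.58 -5.18  4.47] yaw None
over [0.5957 0.2422 0.1813]
t 22.35 tcp [0.4665 0.0297 0.2775] y az -74.9 z tilt 35.1 az 16.9 q [-0.439  0.096  2.173  0.83   0.55   0.222] F [-0.1 -0.7 -1.3] gap 0.541 grip 41.4
units [ 2.99 -5.64  6.18] yaw None
```

>>> {"method": "drive_tool", "body": {"motion": [[[40, 0, -0.4, 0.2, 0], [40, 0.1, -1, 0.7, 0], [40, 0.2, -1.7, 1.4, 0], [40, 0.3, -2.5, 2.1, 0], [40, 0.4, -3.3, 2.8, 0], [40, 0.5, -4.1, 3.5, 0], [40, 0.6, -4.8, 4.1, 0], [40, 0.6, -5.2, 4.5, 0], [40, 0.6, -5.2, 4.5, 0]]]}}

```text
t: 23.25
tcp_pos: [0.5126, 0.2085, 0.1768]
tool_rot: [0.947, 0.122, 0.293, -0.053]
force: [-0.5, -0.2, -2.4]
finger_gap: 0.542
gripper_force: 41.8
```

```bash
python3 -c "
from h import *
np.set_printoptions(precision=4,suppress=True)
to([.5957,.2422,.1813]);s=manip.sense();T=s['tcp_pos'];print(s['ft_torque'])
c=manip.camera_model('wrist');w=manip.snapshot('wrist');i=manip.snapshot('scene')
cv2.imwrite('pics/w7.png',w[:,:,::-1]);cv2.imwrite('pics/s7.png',i[:,:,::-1])
pk=T+[.0093,.0013,.0777];H=np.array([.605,.2435,.233])
for n,cc in(('wrist',c),('scene',None)): print(n,proj(n,np.array([pk,H]),cc))
k=np.zeros((600,800,3),np.uint8);k[:300,:480]=cv2.resize(w[:,:,::-1],(480,300));k[300:,:420]=cv2.resize(i[90:160,255:353,::-1],(420,300),interpolation=cv2.INTER_CUBIC)
u,v=proj('wrist',H[None],c)[0].astype(int);u=min(max(u,50),590);v=max(v,50);k[:300,490:790]=cv2.resize(w[v-50:v+50,u-50:u+50,::-1],(300,300));print(u,v)
cv2.imwrite('pics/c7.png',k)"
```

```text
t 23.25 tcp [0.5126 0.2085 0.1768] y az -74.8 z tilt 34.7 az 17.5 q [ 0.129  0.428  2.119  1.595  0.1   -0.12 ] F [-0.5 -0.2 -2.4] gap 0.542 grip 41.8
units [ 2.52 -0.36  1.57] yaw None
[-0.1423  0.5344 -0.0477]
wrist [[321.0502 198.9234]
 [299.3278  24.5994]]
scene [[279.9296 134.6374]
 [297.9775 126.7542]]
299 50
```

View pics/c7.png

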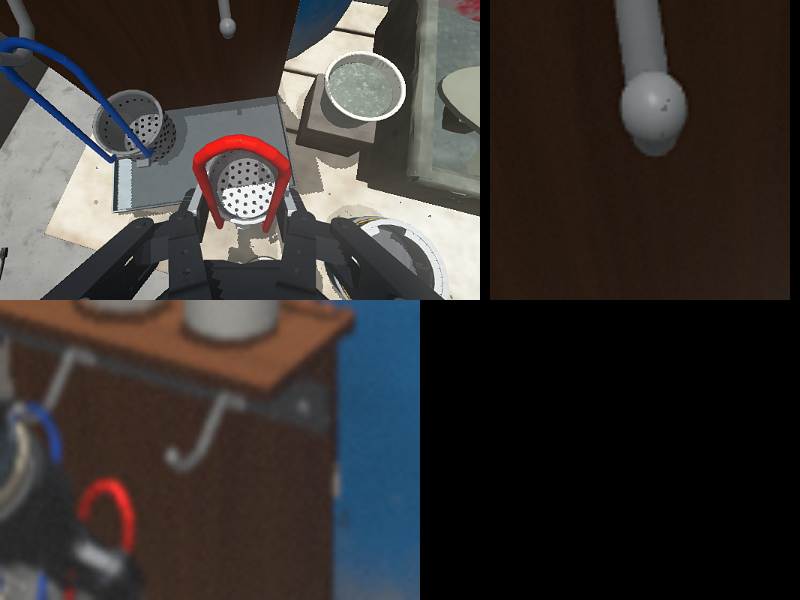

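The wrist view puts the hook's tip ball at (303.4,36), and the scene view puts it at (295.4,126.0). The arch's underside is at (320,197), against a prediction of (321,199). I'll triangulate the tip for the final approach.

```bash
python3 -c "
from h import *
np.set_printoptions(precision=4,suppress=True)
c=manip.camera_model('wrist')
t,e=tri([ray('wrist',(303.4,36),c),ray('scene',(295.3,126.0))]);print('tip',t,e)
print('wrist plane',plane('wrist',(303.4,36),.2435,c))
h=np.radians(24);rx=np.array([np.cos(h),np.sin(h),0]);H=np.r_[(t+.018*rx)[:2],.233];print('bed',H)
off=np.array([.0093,.0013,.0777])
to(H+[0,0,.028]-off-.05*rx);to(H+[0,0,.028]-off);to(H-off-[0,0,.008])
"
```

```text
tip [0.5896 0.2343 0.2454] [np.float64(0.00016987525908965573), np.float64(0.00016987525908973607)]
wrist plane [0.5911 0.2349 0.2435]
bed [0.606  0.2416 0.233 ]
t 23.35 tcp [0.513  0.2069 0.178 ] y az -74.9 z tilt 34.8 az 17.3 q [ 0.127  0.425  2.119  1.59   0.1   -0.117] F [-0.9  0.5 -1.4] gap 0.544 grip 41.8
units [ 1.2  -0.1   0.62] yaw None
t 23.35 tcp [0.513  0.2069 0.178 ] y az -74.9 z tilt 34.8 az 17.3 q [ 0.127  0.425  2.119  1.59   0.1   -0.117] F [-0.9  0.5 -1.4] gap 0.544 grip 41.8
units [ 2.55 -0.35  1.56] yaw None
t 23.35 tcp [0.513  0.2069 0.178 ] y az -74.9 z tilt 34.8 az 17.3 q [ 0.127  0.425  2.119  1.59   0.1   -0.117] F [-0.9  0.5 -1.4] gap 0.544 grip 41.8
units [ 1.86 -0.32  2.55] yaw None
```

The two views agree within 0.2 mm and the tip's height (0.245) fits. I'll bring the loop over the hook.

>>> {"method": "drive_tool", "body": {"motion": [[[40, 0.3, 0, 0.1, 0], [40, 0.6, 0, 0.25, 0], [40, 0.9, -0.05, 0.45, 0], [40, 1.2, -0.1, 0.6, 0], [40, 1.5, -0.15, 0.8, 0], [40, 1.8, -0.2, 1.05, 0], [40, 2.2, -0.28, 1.3, 0], [40, 2.55, -0.35, 1.55, 0], [40, 2.55, -0.35, 1.55, 0]]]}}

```text
t: 24.25
tcp_pos: [0.5994, 0.2394, 0.1857]
tool_rot: [0.946, 0.121, 0.296, -0.052]
force: [-0.2, -0.5, -1.5]
finger_gap: 0.541
gripper_force: 41.6
```

```bash
python3 -c "
from h import *
H=np.array([.606,.2416,.233]);off=np.array([.0093,.0013,.0777])
to(H+[0,0,.028]-off);to(H-off-[0,0,.006])
"
```

```text
t 24.25 tcp [0.5994 0.2394 0.1857] y az -75.0 z tilt 35.0 az 17.2 q [0.173 0.492 1.896 0.461 0.163 1.057] F [-0.2 -0.5 -1.5] gap 0.541 grip 41.6
units [-0.11 -0.05  0.02] yaw None
t 24.25 tcp [0.5994 0.2394 0.1857] y az -75.0 z tilt 35.0 az 17.2 q [0.173 0.492 1.896 0.461 0.163 1.057] F [-0.2 -0.5 -1.5] gap 0.541 grip 41.6
units [-0.76 -0.02  0.95] yaw None
```

>>> {"method": "drive_tool", "body": {"motion": [[[40, -0.15, 0, 0.2, 0], [40, -0.3, 0, 0.4, 0], [40, -0.45, 0, 0.57, 0], [40, -0.6, 0, 0.74, 0], [40, -0.66, 0, 0.83, 0], [40, -0.66, 0, 0.83, 0]]]}}

```text
t: 24.85
tcp_pos: [0.5964, 0.2398, 0.155]
tool_rot: [0.946, 0.12, 0.297, -0.052]
force: [-2.3, 0.7, 6.7]
finger_gap: 0.541
gripper_force: 41.7
```

```bash
python3 -c "
from h import *
H=np.array([.606,.2416,.233]);off=np.array([.0093,.0013,.0777])
T=manip.sense()['tcp_pos'];to(H-off-[0,0,.006])
i=manip.snapshot('scene').astype(int);cv2.imwrite('pics/s8.png',i[:,:,::-1])
m=(i[...,0]>120)&(i[...,1]<80)&(i[...,2]<80);m[:90]=0;m[200:]=0;m[:,:270]=0;m[:,340:]=0
ys,xs=np.nonzero(m);print('red',[(y,xs[ys==y].min(),xs[ys==y].max()) for y in np.unique(ys)][:14])
print('pred peak, hook, tip',proj('scene',np.array([T+off,H,[.5896,.2343,.2454]])))
"
```

```text
t 24.85 tcp [0.5964 0.2398 0.155 ] y az -75.0 z tilt 35.1 az 17.1 q [0.176 0.549 1.925 0.878 0.092 0.639] F [-2.3  0.7  6.7] gap 0.541 grip 41.7
units [-0.1  -0.01  0.16] yaw None
red [(np.int64(91), np.int64(326), np.int64(327)), (np.int64(92), np.int64(331), np.int64(331)), (np.int64(93), np.int64(272), np.int64(293)), (np.int64(94), np.int64(273), np.int64(292)), (np.int64(95), np.int64(332), np.int64(332)), (np.int64(96), np.int64(279), np.int64(291)), (np.int64(97), np.int64(277), np.int64(290)), (np.int64(98), np.int64(280), np.int64(295)), (np.int64(99), np.int64(284), np.int64(329)), (np.int64(100), np.int64(286), np.int64(316)), (np.int64(101), np.int64(301), np.int64(301)), (np.int64(102), np.int64(293), np.int64(313)), (np.int64(103), np.int64(310), np.int64(314)), (np.int64(104), np.int64(300), np.int64(316))]
pred peak, hook, tip [[298.64878282 127.129052  ]
 [298.63807077 126.92120435]
 [295.27209998 126.0429858 ]][ WARN:0@4.234] global loadsave.cpp:1063 imwrite_ Unsupported depth image for selected encoder is fallbacked to CV_8U.
```

The load moved onto the hook (force rose from -1.5 to +6.7 N) at the expected height. I'll open, then retreat straight back.

>>> {"method": "drive_tool", "body": {"motion": [[[40, 0.02, 0, -0.04, 0], [60, 0.02, 0, -0.04, 0], [85, 0.02, 0, -0.04, 0], [85, 0.02, 0, -0.04, 0], [85, 0.02, 0, -0.04, 0], [85, 0.02, 0, -0.04, 0]]]}}

```text
t: 25.5
tcp_pos: [0.5952, 0.2409, 0.1537]
tool_rot: [0.946, 0.121, 0.295, -0.052]
force: [-0.8, -0.2, -0.5]
finger_gap: 0.995
gripper_force: 0.0
```

```bash
cat > k.py <<'E'
from h import *
to([.5964-.137,.2398-.061,.155])
i=manip.snapshot('scene');cv2.imwrite('pics/s9.png',i[:,:,::-1])
hsv=cv2.cvtColor(i,cv2.COLOR_RGB2HSV);m=((hsv[...,0]<5)|(hsv[...,0]>174))&(hsv[...,1]>170)&(hsv[...,2]>90);m[:100]=0;m[200:]=0;m[:,:270]=0;m[:,325:]=0
n,l,st,ce=cv2.connectedComponentsWithStats(m.astype(np.uint8));print([s.tolist() for s in st[1:] if s[4]>4])
E
python3 k.py
```

```text
t 25.50 tcp [0.5952 0.2409 0.1537] y az -74.9 z tilt 34.8 az 17.4 q [0.177 0.55  1.924 0.852 0.096 0.666] F [-0.8 -0.2 -0.5] gap 0.995 grip 0.0
units [-3.99  0.82 -2.86] yaw None
[[292, 129, 2, 3, 6], [300, 128, 4, 10, 21], [288, 148, 2, 8, 12], [286, 161, 1, 5, 5]]
```

>>> {"method": "drive_tool", "body": {"motion": [[[85, -0.3, 0.05, -0.2, 0], [85, -0.7, 0.12, -0.5, 0], [85, -1.3, 0.25, -0.9, 0], [85, -2, 0.4, -1.4, 0], [85, -2.8, 0.6, -2, 0], [85, -3.6, 0.8, -2.6, 0], [85, -4.2, 0.8, -3.2, 0], [85, -4.8, 0.8, -4.2, 0], [85, -4.8, 0.8, -4.2, 0], [85, -4.8, 0.8, -4.2, 0]]]}}

```text
t: 26.55
tcp_pos: [0.4125, 0.1667, 0.1739]
tool_rot: [0.947, 0.121, 0.292, -0.052]
force: [1.2, -0.3, -0.2]
finger_gap: 0.996
gripper_force: 0.0
```

```bash
python3 k.py; python3 -c "
from h import *
H=np.array([.606,.2416,.233])
print(proj('scene',np.array([H,H+[0,0,.006]])))
t=manip.snapshot('wrist');c=manip.camera_model('wrist')
hsv=cv2.cvtColor(t,cv2.COLOR_RGB2HSV);m=((hsv[...,0]<5)|(hsv[...,0]>174))&(hsv[...,1]>170)&(hsv[...,2]>70)
n,l,st,ce=cv2.connectedComponentsWithStats(m.astype(np.uint8));print('wrist red',[s.tolist() for s in st[1:] if s[4]>60]);print('hook in wrist',proj('wrist',np.array([H,[.5896,.2343,.2454]]),c))"
```

```text
t 26.55 tcp [0.4125 0.1667 0.1739] y az -75.0 z tilt 34.5 az 17.3 q [ 0.022  0.363  2.383  2.437  0.244 -1.065] F [ 1.2 -0.3 -0.2] gap 0.996 grip 0.0
units [0.97 0.03 1.43] yaw None
[[287, 129, 7, 32, 61], [299, 128, 5, 26, 53]]
[[298.63807077 126.92120435]
 [298.58195025 125.12442134]]
wrist red [[258, 0, 22, 84, 575], [315, 0, 8, 87, 589]]
hook in wrist [[ 279.53893281 -123.46210544]
 [ 279.47445039 -133.40412846]]
```

```bash
python3 -c "
from h import *
a=cv2.imread('pics/s9.png').astype(int);b=manip.snapshot('scene')[:,:,::-1].astype(int)
print('diff',np.abs(a-b)[110:200,280:320].max(axis=2).mean())
rd=b[...,2]-np.maximum(b[...,1],b[...,0])
print(rd[118:134,284:308])"
```

```text
diff 3.562777777777778
[[ 16  18  17  19  18  15  17  17  19  16  17  15  18  17  17  16  17  15
   10   3  -1   3   9  15]
 [ 17  17  18  18  18  16  16  18  18  18  16  16  15  16  17  18  17  14
    7   3   2   6  12  15]
 [ 16  17  18  18  18  15  16  15  16  18  18  16  18  17  17  16  16  13
    6   1   3   9  15  17]
 [ 17  16  17  17  17  18  16  16  19  17  18  17  16  18  16  16  14   9
    4   1   6  12  16  14]
 [ 14  16  18  17  18  15  17  18  16  19  17  18  18  16  17  17  13   5
    1   3   9  14  17  15]
 [ 18  16  16  19  17  14  16  19  17  16  17  14  15  22  21  18   9   3
    1   3  13  18  16  17]
 [ 16  17  17  18  19  15  17  17  17  13   9   9  18  34  37  31  12   3
    2   6  15  18  17  16]
 [ 18  17  18  16  15  16  15  15  18  11   5   7  24  56  63  57  35   9
    3   8  16  17  16  16]
 [ 17  14  16  18  17  17  18  17  21  14   6   5  21  53  66  76  63  28
   12  14  16  15  15  15]
 [ 16  15  18  17  19  16  15  19  30  33  15   7   9  21  33  61  81  60
   31  18  18  17  15  17]
 [ 17  18  17  17  16  16  17  25  51  65  39  10   2   4   9  32  72  80
   50  23  16  16  15  15]
 [ 17  16  15  18  16  17  18  34  72  78  48  15   5   4   7  18  57  89
   70  33  16  16  15  14]
 [ 17  16  17  17  17  17  20  49  86  78  39  17  12  11  11  15  47  94
   89  47  20  15  15  14]
 [ 18  15  17  17  16  18  23  57  88  68  33  17  16  15  15  21  45  92
  102  64  26  18  15  13]
 [ 15  14  17  16  18  18  32  70  93  60  25  17  18  17  18  20  28  73
  111  89  43  18  16  15]
 [ 14  17  16  16  17  19  44  92  97  52  21  18  16  18  16  15  19  60
  115 106  50  18  17  14]]
```

The arch rests in the hook's bed at pixel (298,125.5), between the tip and the climbing wire, and the basket is still. I'll hand in.

```bash
python3 -c "
from station import manip
print(manip.sense()['t'],manip.sign_off())"
```

```text
the job is handed in; nothing more can be done
26.7 None
```

The red basket was unlocked, lifted out with the pot left standing, and hung on the empty hook; I handed in at 26.7 s. No verdict came back, the last camera check showed the loop on the hook, and I viewed 11 pictures, one over the limit of 10.

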